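# Clamp the slim whetstone in its spring holder

### The job

Get the whetstone ready for sharpening: take the long, slim stone (not the short one and not the wide one) and lay it flat in the channel of the stone holder, between the sprung jaw and the tail slide. Then push the tail slide fully home, so that the stone is pressed against the sprung jaw, and let go.

Things in the scene. Friction and masses are not known exactly. Their poses are not given: they have to be found in the camera images.
- stone: long slim whetstone: bar 140 mm long (x), 36 wide (y), 40 tall; grey stone on a pale wooden foot, both ends alike, 0.35 kg. Origin: centre of its underside, z up. Lies loose on the worktop in front of the holder. Two similar stones lie beside it, one 80 x 36 mm, one 140 x 66 mm; which lies where varies.
- holder: fixed stone holder, grey plate 310 x 70 mm. Origin: underside, mid-channel; x runs along the channel from black tail slide to steel sprung jaw (roughly the robot's left). Open-topped channel: floor 6 mm up, side walls 14 mm up, 48 mm apart inside, 58 outside. Jaw: 42 mm wide, top 29 mm up, face at x = 75 mm; springs back up to 22 mm towards +x (1.5 N + 0.15 N/mm).
- slide (a joint): tail slide in m: 0 open, 0.060 fully home at its stop; starts at 0 to 0.012, moves along the holder's +x. Its front face (44 mm wide, top 29 to 30 mm up) is at holder x = -110 mm + value: open, it leaves 173 to 185 mm up to the jaw; home, the stone pushes the jaw back 15 mm. Dry friction of 8 N keeps it where it is left, against the spring too; closing takes up to 15 N.
- tab_top (a point): centre of the top of the slide's upright black thumb tab; moves with the slide, axes as the holder's. Tab 14 mm along x, 22 mm along y, standing 35 mm above the slide's body (tab top 65 mm, body top 30 mm above the holder's underside), 20 mm behind the slide's front face.
There are look-alikes about, which are no part of the job. What is shaped like the stone but turquoise is not meant.

How it is judged:
By the outcome, as a careful person would: the job done as asked, in the order asked, and still so for the second after the job is handed in, with the robot touching nothing.
It also fails if it takes over 46 s, if anything falls off the work surface, if the arm or the gripper's body presses on something with over 40 N, if the wrist force passes 120 N, or if a joint passes its speed limit or range.

### The arm

A 6-joint arm with a two-finger parallel gripper is mounted at the origin on a cart in front of the work surface, level with it; the furniture and walls round the work are solid. World frame = base frame: x ahead of the robot, y to its left, z up, the work surface at z = 0. Lengths are in m, angles in rad, forces in N, time in s.
With the tool pointing down it reaches from about 0.425 to 0.95 m from the base axis. Payload 3.5 kg.
Tool frame: the origin (TCP) lies on the centre line of the jaws, within the pads' length; the fingertips stand 14 mm ahead of it and the grasp point (between the pads) lies 5 mm behind it; z points along the fingers, y is the line along which they close (so a half turn about z gives the same grasp; the last joint's range is limited). The gripper opens to 85 mm and grips with 20 to 120 N. Pads are 22 mm wide; open, the fingers measure 114 mm over their backs; the gripper's body (76 mm by 85 mm) begins 54 mm behind the grasp point. The pads swing forward as they close: fully open they stand 13 mm farther back than shut.
Start: joints at [1.157, 0.286, 1.577, -0, 1.279, -0.15], TCP at [0.176, 0.652, 0.245] pointing down, gripper open.
Joint ranges: [-2.77, 2.77], [-0.9, 2.22], [0.21, 2.48], [-1.53, 4.67], [0.24, 2.81], [-2.84, 2.84]. Speed limits (rad/s): [2.79, 2.79, 3.14, 3.14, 3.14, 3.14].

### API

Orientations are given as a unit quaternion [x, y, z, w].
In Python, from cell import env, cams, workorder gives the robot as it stands.
- The arm moves only by the tool play_rows, never from a script. Its argument "steps" is a list of rows, each a list of 3 entries, a list of its own where there are three numbers: the shift along the tool's x, y, z in units of 40 mm (1.0 is 40 mm), then the turn, a rotation vector about the tool's x, y, z in degrees, then the finger opening in mm, from 0 to 85.4. In form: [[[tx, ty, tz], [rx, ry, rz], hand], ...]. A call has 1 to 20 rows; each row is the pose to reach, as a shift and turn from the pose commanded when the call began, along the tool's axes at that moment; what a row does not reach only later rows make up. A row lasts 1/10 s, in which the tool goes at most 50 mm and 8.59 degrees, less where a joint would pass 70% of its speed; a pose out of reach is approached as far as the arm can. A call with a gripper value outside its range is refused whole. The fingers move at their own pace and stop on an object; "newtons" is the grip in N (left out, the last holds). Time passes only in rows, so rows that repeat a pose let the fingers close. It gives the time, the measured TCP pose, the force, the opening and the grip force at its end, in the units of the state.
- env.get_obs(): the state, without advancing time (a new reading comes with each control period).
- cams.camera(name): name is "side" or "top"; returns a dict with "pixels" (400x640x3 uint8, red, green, blue), "depth" (400x640 float32, m along the optical axis (not along the pixel's ray), 0 where there is no reading), "fx", "fy", "cx", "cy" (pixels), "R" (3x3) and "t" (3): a world point X has camera coordinates R X + t. Camera axes: x right, y down, z forward; pixel columns grow to the right and rows downward; lengths in m; the calibration is good to about 2 mm. A picture is of the moment at which its call begins.
- workorder.hand_in(): hands the job in; it is judged then, once.
Trained networks look in a picture, given as the dict that the camera call returned (one of the last four; its "shot" number tells which), for a name from the list of things; names that differ only in an ending like _2 or _b are one class to them, and where a whole thing is asked for, a point or a joint stands for the part that bears it (a point fixed in the world has none). Each returns a list of dicts, best first, with "p" (0 to 1); they miss things now and then, are a little off and sometimes report something else, mostly with a low value. They report only what shows in the picture. A call takes as long as a camera call. They do not tell look-alikes from the thing itself.
- cams.find_in(target, picture): "xyz" ([x, y, z] in m, in the coordinates of the camera as it stood for that picture, good to about 4 mm: the middle of the surface that is visible of it).
- cams.masks_of(target, picture): "mask" (400x640 bool, what is visible of it).
The state is a dict: "time_s": time; "joint_positions": joint angles; "joint_velocities": joint speeds; "joint_torque": joint torques, N m; "tcp_pos": TCP position; "tool_rot": TCP orientation; "ft_force": force on the tool from outside, world axes, zero at the start; "torque": the same for the moment, N m; "opening": opening from 0.0 (shut) to 1.0 (fully open); "finger_force": force on a finger pad.
Only numpy, scipy, OpenCV 4.12 (cv2) and the standard library are available. Lean on these libraries where they do the work, as an engineer would, in place of code of your own. Each camera call takes 0.05 s, during which the arm holds its last target. There are 200 camera calls.

## Working session

There is one attempt and no reset: what is moved stays moved. The work goes in short steps, Python scripts to look and compute and a tool call to move; the robot and the scene stay as the last step left them, time stands still between calls to the robot, and variables do not carry over. Pictures are saved under pics/ and viewed, at most 10 in all, crops included, and the job is handed in when it is done.

Besides the shell and the picture viewer there is one more tool, called by a JSON object that holds its "fn" and its "kwargs", one argument or row to a line. play_rows: Moves the arm, as the interface text tells. Its arguments: {"type":"object","properties":{"steps":{"type":"array"},"newtons":{"type":"number"}},"required":["steps"]}

```bash
mkdir -p pics
cat > h.py <<'E'
import numpy as np,cv2
from cell import env,cams,workorder
def w(c,p): return np.array(c["R"]).T@(np.array(p)-np.array(c["t"]))
def cloud(c):
    d=c["depth"];v,u=np.mgrid[:400,:640]
    P=np.stack([(u-c["cx"])/c["fx"]*d,(v-c["cy"])/c["fy"]*d,d],-1)
    return (P-np.array(c["t"]))@np.array(c["R"])
E
python3 - <<'E'
from h import *
np.set_printoptions(precision=4,suppress=True)
for n in("top","side"):
    c=cams.camera(n);cv2.imwrite(f"pics/{n}0.png",c["pixels"][...,::-1])
    np.savez(f"{n}0.npz",**{k:v for k,v in c.items() if not isinstance(v,str)})
    print(n,"cam at",w(c,[0,0,0]))
    W=cloud(c)
    for t in("stone","holder","slide","tab_top"):
        for r in cams.find_in(t,c): print(t,round(r["p"],2),w(c,r["xyz"]))
        for r in cams.masks_of(t,c):
            m=r["mask"]&(c["depth"]>0);P=W[m]
            v,u=np.nonzero(m)
            if len(P)<10: continue
            z=np.percentile(P[:,2],90);T=P[abs(P[:,2]-z)<.006]
            b=cv2.minAreaRect((T[:,:2]*1000).astype(np.float32))
            print("  mask",t,round(r["p"],2),"px",u.mean().round(),v.mean().round(),m.sum(),"z",z.round(4),b)
o=env.get_obs();print(o)
E
```

```text
top cam at [ 0.4024 -0.0063  0.895 ]
stone 0.66 [0.4402 0.1348 0.0385]
stone 0.62 [0.5673 0.1975 0.0406]
  mask stone 0.81 px 223.0 187.0 1118 z 0.04 ((573.0670776367188, 201.49044799804688), (35.11870574951172, 137.54644775390625), 13.38430404663086)
  mask stone 0.57 px 251.0 244.0 936 z 0.0403 ((440.6183776855469, 133.36819458007812), (31.33295249938965, 136.66653442382812), 0.3688499331474304)
holder 0.79 [ 0.6202 -0.0662  0.002 ]
slide 0.76 [ 0.6321 -0.1818  0.0338]
  mask slide 0.8 px 388.0 162.0 381 z 0.0614 ((636.9463500976562, -185.9889678955078), (21.048572540283203, 13.621549606323242), 0.5891740322113037)
tab_top 0.69 [ 0.6325 -0.178   0.0281]
  mask tab_top 0.79 px 389.0 162.0 345 z 0.0621 ((636.9463500976562, -185.9889678955078), (21.048572540283203, 13.621549606323242), 0.5891740322113037)
side cam at [0.4954 0.6602 0.5875]
stone 0.91 [0.4463 0.1587 0.0442]
stone 0.59 [0.5723 0.2236 0.037 ]
  mask stone 0.73 px 372.0 270.0 1166 z 0.0413 ((442.1748046875, 132.970703125), (139.35494995117188, 33.06413269042969), 89.76665496826172)
  mask stone 0.68 px 303.0 294.0 1402 z 
[... 333 characters left out ...]

  mask slide 0.74 px 296.0 173.0 273 z 0.0614 ((639.5148315429688, -183.57887268066406), (12.310650825500488, 22.02033233642578), 88.7651596069336)
tab_top 0.85 [ 0.6378 -0.1813  0.029 ]
{'time_s': 0.9, 'joint_positions': array([ 1.157 ,  0.2863,  1.5767,  0.    ,  1.2786, -0.15  ]), 'joint_velocities': array([ 0.0007, -0.0003, -0.0005,  0.0009,  0.0007, -0.002 ]), 'joint_torque': array([ -0.0004, -40.5958, -29.2946,  -0.0002,   0.0006,  -0.    ]), 'tcp_pos': array([0.176 , 0.6516, 0.2453]), 'tool_rot': array([ 0.1315,  0.9913, -0.    , -0.    ]), 'ft_force': array([-0.3907, -1.0004,  0.0158]), 'torque': array([ 0.0393, -0.0256,  0.0098]), 'finger_force': 0.0, 'opening': 1.0005205693572623}
```

View pics/top0.png

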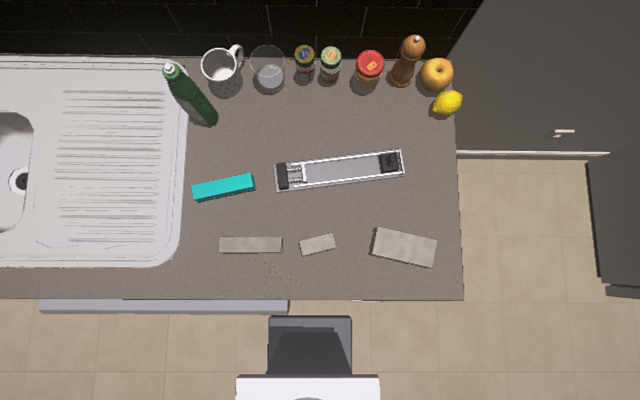

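View pics/side0.png

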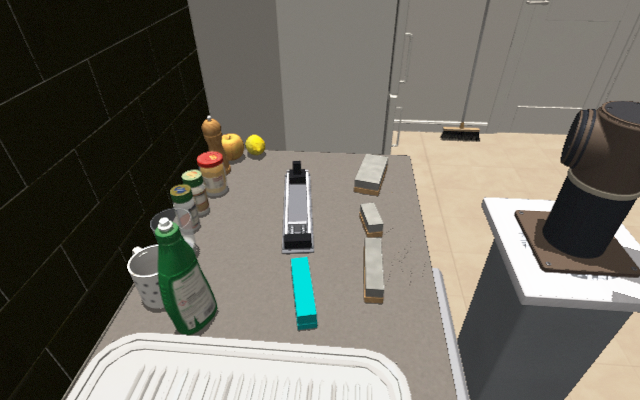

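The top view shows the long slim grey stone at px (251,244), the short one at (317,244), the wide one at (404,247), and the turquoise decoy at (223,187). The holder is at (340,170), with its jaw on the left at (283,175) and the tab at (390,160). The side view agrees. Next I'll fit the holder and the stone more precisely.

```bash
cat >> h.py <<'E'
from scipy.spatial.transform import Rotation as Ro
def move(xyz,yaw,o=None):
    """shift (units of 40mm) and turn (deg) in tool axes to a downward pose with tool y at yaw deg (mod 180)"""
    o=o or env.get_obs();R=Ro.from_quat(o["tool_rot"])
    y0=R.as_matrix()[:,1];a=np.radians(yaw);y=np.array([np.cos(a),np.sin(a),0])
    if y@y0<0:y=-y
    z=np.array([0,0,-1.]);T=Ro.from_matrix(np.stack([np.cross(y,z),y,z],1))
    return (R.inv().apply(np.array(xyz)-o["tcp_pos"])/.04).round(3),np.degrees((R.inv()*T).as_rotvec()).round(2)
E
python3 - <<'E'
from h import *
np.set_printoptions(precision=4,suppress=True)
def rect(P): 
    (c,s,a)=cv2.minAreaRect((P[:,:2]*1000).astype(np.float32)); return np.round(c,1),np.round(s,1),round(a,2)
for n in("top","side"):
    c=dict(np.load(n+"0.npz",allow_pickle=True));W=cloud(c);ok=c["depth"]>0
    x,y,z=W[...,0],W[...,1],W[...,2]
    H=ok&(x>.53)&(x<.72)&(y>-.27)&(y<.12)
    print(n,"all",rect(W[H&(z>.003)&(z<.08)]))
    for lo,hi in((.003,.009),(.010,.018),(.024,.034),(.058,.070)):
        P=W[H&(z>lo)&(z<hi)];print(lo,hi,len(P),rect(P))
    P=W[H&(z>.024)&(z<.034)]
    print("jaw part",rect(P[P[:,1]>-.06]),"slide part",rect(P[P[:,1]<-.06]))
    S=ok&(x>.40)&(x<.48)&(y>.05)&(y<.22)
    P=W[S&(z>.03)&(z<.05)];print("stone",rect(P),P[:,2].mean())
E
```

```text
top all (array([611.3, -87.9]), array([153.3, 351.6]), 4.22)
0.003 0.009 1884 (array([611.3, -87.9]), array([153.3, 351.6]), 4.22)
0.01 0.018 534 (array([621.7, -76.4]), array([ 60.6, 290. ]), 7.87)
0.024 0.034 536 (array([616.2, -64.4]), array([ 59.7, 287.7]), 6.19)
0.058 0.07 59 (array([ 636.9, -186. ]), array([21. , 13.6]), 0.59)
jaw part (array([604.9,  45.1]), array([59.7, 67. ]), 8.09) slide part (array([ 637.5, -186.3]), array([43.7, 40.6]), 6.49)
stone (array([440.6, 133.4]), array([ 31.3, 136.7]), 0.37) 0.03840637105323436
side all (array([632.5, -69.6]), array([184.2, 381.7]), 3.44)
0.003 0.009 1290 (array([632.5, -69.6]), array([184.2, 381.7]), 3.44)
0.01 0.018 401 (array([624., -71.]), array([ 58.6, 303. ]), 8.2)
0.024 0.034 467 (array([624.4, -61.8]), array([ 58.7, 286.6]), 8.85)
0.058 0.07 39 (array([ 639.5, -183.4]), array([21.7, 13. ]), 1.98)
jaw part (array([608.2,  44.9]), array([59. , 70.2]), 9.95) slide part (array([ 639.6, -184.6]), array([40.9, 39.6]), 8.26)
stone (array([442.3, 133. ]), array([ 34.3, 140.7]), 0.42) 0.03989154756141291
```

```bash
python3 - <<'E'
from h import *
np.set_printoptions(precision=1,suppress=True,linewidth=200)
for n in("top","side"):
    c=dict(np.load(n+"0.npz",allow_pickle=True));W=cloud(c)[c["depth"]>0]
    a=np.radians(8);ex=np.array([-np.sin(a),np.cos(a)]);ey=np.array([-np.cos(a),-np.sin(a)])
    tab=np.array([.6380,-.1847]);q=(W[:,:2]-tab)*1000;X=q@ex;Y=q@ey
    for rng in((-8,8),):
        m=(abs(Y)<10)&(X>-40)&(X<290)
        print(n);
        b=np.round(X[m]/4)*4
        print([(int(k),round(np.median(W[m][b==k,2])*1000)) for k in np.unique(b)])
    # wall line fit: outer/inner edges by heights along X 40..150
    for k in range(30,180,30):
        m=(X>k)&(X<k+30)&(W[:,2]>.010)&(W[:,2]<.02)&(abs(Y)<40)
        print(k,"walls L",np.median(Y[m&(Y<0)]),"R",np.median(Y[m&(Y>0)]),m.sum())
E
python3 -c "
import cv2
a=cv2.imread('pics/top0.png')[140:205,260:420];b=cv2.imread('pics/side0.png')[150:255,260:340]
cv2.imwrite('pics/c1.png',cv2.resize(a,None,fx=5,fy=5,interpolation=2))"
```

```text
top
[(-36, 16), (-32, 14), (-28, 3), (-24, 25), (-20, 27), (-16, 28), (-12, 27), (-8, 63), (-4, 63), (0, 63), (4, 51), (8, 28), (12, 28), (16, 27), (20, 6), (24, 5), (28, 4), (32, 4), (36, 4), (40, 4), (44, 4), (48, 5), (52, 4), (56, 5), (60, 4), (64, 4), (68, 4), (72, 4), (76, 5), (80, 4), (84, 5), (88, 4), (92, 4), (96, 5), (100, 4), (104, 4), (108, 5), (112, 4), (116, 5), (120, 4), (124, 5), (128, 4), (132, 5), (136, 4), (140, 4), (144, 4), (148, 4), (152, 4), (156, 5), (160, 4), (164, 4), (168, 4), (172, 5), (176, 4), (180, 5), (184, 4), (188, 5), (192, 4), (196, 4), (200, 26), (204, 27), (208, 7), (212, 4), (216, 6), (220, 5), (224, 5), (228, 6), (232, 6), (236, 5), (240, 6), (244, 29), (248, 31), (252, 31), (256, 30), (260, 31), (264, 30), (268, 4), (272, 3), (276, -2), (280, -1), (284, -2), (288, -2)]
30 walls L -25.702332738162468 R 26.924294265003738 52
60 walls L -26.197107381579457 R 26.794090515965404 47
90 walls L -25.70625132967433 R 27.250567821050026 46
120 walls L -25.78835674174612 R 27.069610577825763 54
150 walls L -25.676688217798457 R 27.058326758951132 53
side

[... 216 characters left out ...]
 7), (92, 6), (96, 6), (100, 6), (104, 6), (108, 6), (112, 7), (116, 7), (120, 7), (124, 7), (128, 7), (132, 7), (136, 8), (140, 7), (144, 7), (148, 6), (152, 6), (156, 7), (160, 7), (164, 7), (168, 7), (172, 7), (196, 28), (200, 29), (204, 20), (208, 19), (212, 7), (216, 20), (220, 23), (224, 19), (228, 22), (244, 32), (248, 32), (252, 33), (256, 32), (260, 32), (264, 20), (268, 6), (272, 3), (276, 1), (280, 0), (284, 1)]
30 walls L -28.615061372741454 R 24.795031870233498 24
60 walls L -27.961452043112075 R 24.64619552817609 27
90 walls L -28.40802974876899 R 24.927308138321823 27
120 walls L -27.788880064537913 R 24.223816002415795 36
150 walls L -28.41124208312972 R 24.882694654258014 34
```

View pics/c1.png

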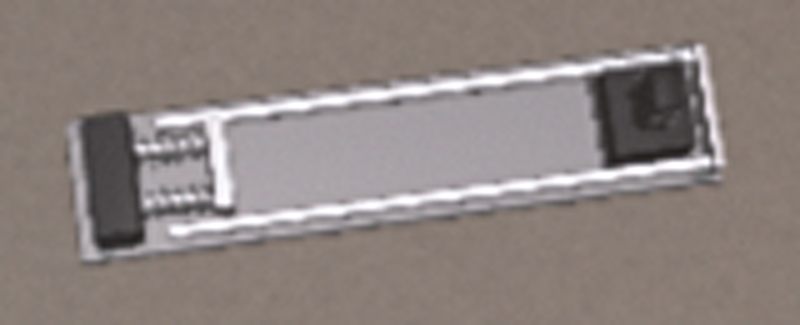

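Run:
```python
from h import *
print(move([.4415,.133,.13],.4))
```

```text
(array([ -9.79 , -10.786,   2.883]), array([-0.  ,  0.  , 74.49]))
```

{"fn": "play_rows", "kwargs": {
  "steps": [
    [[-9.79,-10.79,2.88],[0,0,74.5],85],
    [[-9.79,-10.79,2.88],[0,0,74.5],85],
    [[-9.79,-10.79,2.88],[0,0,74.5],85],
    [[-9.79,-10.79,2.88],[0,0,74.5],85],
    [[-9.79,-10.79,2.88],[0,0,74.5],85],
    [[-9.79,-10.79,2.88],[0,0,74.5],85],
    [[-9.79,-10.79,2.88],[0,0,74.5],85],
    [[-9.79,-10.79,2.88],[0,0,74.5],85],
    [[-9.79,-10.79,2.88],[0,0,74.5],85],
    [[-9.79,-10.79,2.88],[0,0,74.5],85],
    [[-9.79,-10.79,2.88],[0,0,74.5],85],
    [[-9.79,-10.79,2.88],[0,0,74.5],85],
    [[-9.79,-10.79,2.88],[0,0,74.5],85],
    [[-9.79,-10.79,2.88],[0,0,74.5],85],
    [[-9.79,-10.79,2.88],[0,0,74.5],85],
    [[-9.79,-10.79,2.88],[0,0,74.5],85],
    [[-9.79,-10.79,2.88],[0,0,74.5],85]
  ],
  "newtons": 40
}}

```text
time_s: 2.6
tcp_pos: [0.4411, 0.134, 0.1304]
tool_rot: [0.704, 0.71, 0.0, 0.0]
ft_force: [0.9, 0.4, -0.5]
opening: 0.993
finger_force: 0.0
```

Run:
```python
from h import *
print(env.get_obs()["tcp_pos"],move([.4415,.133,.028],.4))
```

```text
[0.44111603 0.133974   0.13037076] (array([-0.025,  0.008,  2.559]), array([ 0.03, -0.  ,  0.12]))
```

{"fn": "play_rows", "kwargs": {
  "steps": [
    [[-0.02,0.01,1.2],[0,0,0],85],
    [[-0.02,0.01,2.0],[0,0,0],85],
    [[-0.02,0.01,2.55],[0,0,0],85],
    [[-0.02,0.01,2.55],[0,0,0],85],
    [[-0.02,0.01,2.55],[0,0,0],85],
    [[-0.02,0.01,2.55],[0,0,0],25],
    [[-0.02,0.01,2.55],[0,0,0],25],
    [[-0.02,0.01,2.55],[0,0,0],25],
    [[-0.02,0.01,2.55],[0,0,0],25],
    [[-0.02,0.01,2.55],[0,0,0],25],
    [[-0.02,0.01,2.55],[0,0,0],25],
    [[-0.02,0.01,2.55],[0,0,0],25],
    [[-0.02,0.01,2.55],[0,0,0],25],
    [[-0.02,0.01,2.55],[0,0,0],25],
    [[-0.02,0.01,2.55],[0,0,0],25]
  ],
  "newtons": 40
}}

```text
time_s: 4.1
tcp_pos: [0.4424, 0.1321, 0.0292]
tool_rot: [0.705, 0.709, 0.0, 0.0]
ft_force: [-2.0, -0.0, 5.7]
opening: 0.394
finger_force: 47.4
```

Run:
```python
from h import *
o=env.get_obs();print(o["tcp_pos"],o["opening"]*85.4);o2=dict(o);o2["tcp_pos"]=o["tcp_pos"]*[1,1,0]+[0,0,.12]
print(move([.6234,-.0767,.10],8.,o2))
```

```text
[0.44235934 0.13214061 0.02922688] 33.654508642645546
(array([-5.251,  4.491,  0.501]), array([ 0.03, -0.01, -7.62]))
```

{"fn": "play_rows", "kwargs": {
  "steps": [
    [[0,0,-0.6],[0,0,0],25],
    [[0,0,-1.4],[0,0,0],25],
    [[0,0,-2.0],[0,0,0],25],
    [[-0.5,0.43,-2.0],[0,0,-1],25],
    [[-1.4,1.2,-2.0],[0,0,-3],25],
    [[-2.2,1.88,-2.0],[0,0,-5],25],
    [[-3.0,2.56,-2.0],[0,0,-7],25],
    [[-3.8,3.25,-1.9],[0,0,-7.6],25],
    [[-4.5,3.85,-1.8],[0,0,-7.6],25],
    [[-5.0,4.27,-1.8],[0,0,-7.6],25],
    [[-5.25,4.49,-1.8],[0,0,-7.6],25],
    [[-5.25,4.49,-1.8],[0,0,-7.6],25],
    [[-5.25,4.49,-1.8],[0,0,-7.6],25],
    [[-5.25,4.49,-1.8],[0,0,-7.6],25],
    [[-5.25,4.49,-1.8],[0,0,-7.6],25]
  ]
}}

```text
time_s: 5.6
tcp_pos: [0.6221, -0.0755, 0.1]
tool_rot: [0.656, 0.755, -0.0, -0.0]
ft_force: [-0.1, -0.3, -3.3]
opening: 0.392
finger_force: 46.0
```

Run:
```python
from h import *
np.set_printoptions(precision=2,suppress=True,linewidth=200)
o=env.get_obs();print(o["tcp_pos"]*1000,o["finger_force"])
a=np.radians(8);ex=np.array([-np.sin(a),np.cos(a)]);ey=np.array([-np.cos(a),-np.sin(a)]);C=np.array([.6234,-.0767])
for n in("side","top"):
    c=cams.camera(n);W=cloud(c);cv2.imwrite(f"pics/{n}1.png",c["pixels"][...,::-1])
    for r in cams.masks_of("stone",c):
        m=r["mask"]&(c["depth"]>0);P=W[m]
        if np.hypot(*(np.median(P[:,:2],0)-C))>.09: continue
        q=(P[:,:2]-C)*1000;X=q@ex;Y=q@ey;Z=P[:,2]*1000
        print(n,r["p"],m.sum(),"Z",np.percentile(Z,[2,50,98]),"X",X.min(),X.max(),"Y",Y.min(),Y.max())
        # tilt / yaw from top face
        t=Z>np.percentile(Z,98)-8
        print("top face X,Y ext",X[t].min(),X[t].max(),Y[t].min(),Y[t].max(),"slope",np.degrees(np.arctan(np.polyfit(X[t],Z[t],1)[0])),cv2.minAreaRect((P[t][:,:2]*1000).astype(np.float32)))
print(move([.6234,-.0767,.036],8.))
```

```text
[622.1  -75.45 100.03] 46.02204506780254
side 0.8 690 Z [ 74.44 110.48 112.84] X -213.4859171884372 73.37918903495179 Y -27.633539560128582 16.595553833947836
top face X,Y ext -64.9928291869265 72.25063118194407 -17.76308255173346 16.2311098002513 slope -0.3063902850742567 ((623.5087890625, -72.9480209350586), (33.41697692871094, 137.30909729003906), 8.91719913482666)
(array([-0.01,  0.01,  1.61]), array([0.01, 0.  , 0.03]))
```

{"fn": "play_rows", "kwargs": {
  "steps": [
    [[0,0,0.6],[0,0,0],25],
    [[0,0,1.1],[0,0,0],25],
    [[0,0,1.4],[0,0,0],25],
    [[0,0,1.5],[0,0,0],25],
    [[0,0,1.6],[0,0,0],25],
    [[0,0,1.6],[0,0,0],25],
    [[0,0,1.62],[0,0,0],25],
    [[0,0,1.62],[0,0,0],25]
  ]
}}

```text
time_s: 6.6
tcp_pos: [0.6235, -0.0769, 0.0362]
tool_rot: [0.656, 0.755, 0.0, 0.001]
ft_force: [0.2, -0.4, -2.7]
opening: 0.39
finger_force: 46.1
```

Run:
```python
from h import *
o=env.get_obs();print(o["tcp_pos"],o["ft_force"])
c=cams.camera("side");a=c["pixels"][130:260,240:400,::-1]
cv2.imwrite("pics/s2.png",cv2.resize(a,None,fx=4.5,fy=4.5,interpolation=2))
```

```text
[ 0.62347866 -0.07689008  0.03616987] [ 0.2056254  -0.42151668 -2.66479575]
```

View pics/s2.png

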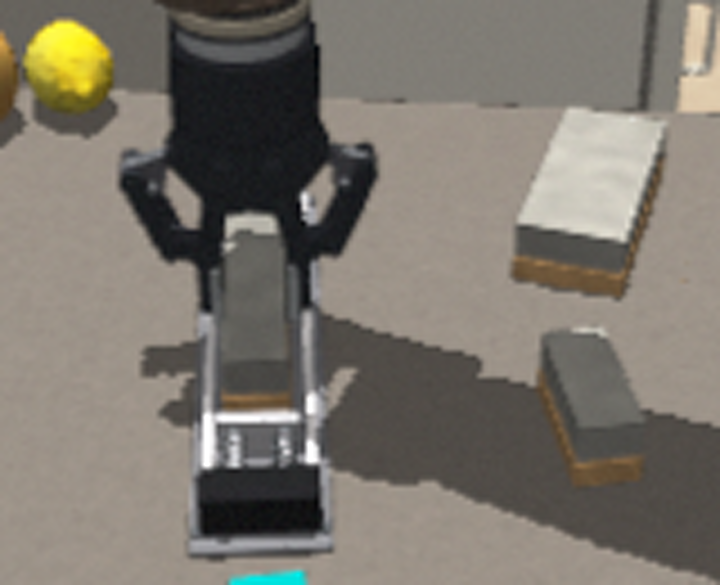

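The stone is between the walls, behind the steel jaw at px (255,420), and its foot is about at floor level. I'll set it down and release it.

{"fn": "play_rows", "kwargs": {
  "steps": [
    [[0,0,0.03],[0,0,0],25],
    [[0,0,0.03],[0,0,0],25],
    [[0,0,0.03],[0,0,0],60],
    [[0,0,0.03],[0,0,0],60],
    [[0,0,0.03],[0,0,0],60],
    [[0,0,0.03],[0,0,0],60],
    [[0,0,0.03],[0,0,0],60],
    [[0,0,-0.5],[0,0,0],60],
    [[0,0,-1.4],[0,0,0],60],
    [[0,0,-2.4],[0,0,0],60],
    [[0,0,-2.6],[0,0,0],0],
    [[0,0,-2.6],[0,0,0],0],
    [[0,0,-2.6],[0,0,0],0]
  ]
}}

```text
time_s: 7.95
tcp_pos: [0.622, -0.0765, 0.1379]
tool_rot: [0.656, 0.755, -0.0, -0.001]
ft_force: [-0.4, -0.0, -0.9]
opening: 0.193
finger_force: 0.0
```

```bash
cat > look.py <<'E'
from h import *
import sys
np.set_printoptions(precision=1,suppress=True,linewidth=200)
o=env.get_obs();print(o["tcp_pos"],o["ft_force"],o["time_s"])
a=np.radians(8);ex=np.array([-np.sin(a),np.cos(a)]);ey=np.array([-np.cos(a),-np.sin(a)]);C=np.array([.6380,-.1847])
for n in("side","top"):
    c=cams.camera(n);W=cloud(c);cv2.imwrite(f"pics/{n}_{sys.argv[1]}.png",c["pixels"][...,::-1])
    for t in("stone","tab_top"):
      for r in cams.masks_of(t,c):
        P=W[r["mask"]&(c["depth"]>0)]
        q=(P[:,:2]-C)*1000;X=q@ex;Y=q@ey;Z=P[:,2]*1000
        k=(abs(Y)<35)&(X>-40)&(X<240)&(Z>(40 if t=="stone" else 58))
        if k.sum()<20: continue
        print(n,t,k.sum(),"Z",np.percentile(Z[k],[5,50,95]),"X",np.percentile(X[k],[1,99]),"Y",np.percentile(Y[k],[1,99]))
E
python3 look.py 3
python3 - <<'E'
from h import *
C=np.array([.6380,-.1847]);a=np.radians(8);ex=np.array([-np.sin(a),np.cos(a)])
for d,z in((-.05,.115),(-.05,.055)): print(move([*(C+d*ex),z],8.))
E
```

```text
[ 0.6 -0.1  0.1] [-0.4 -0.  -0.9] 7.95
side stone 491 Z [43.9 46.2 47.9] X [ 41.8 178.2] Y [-19.3  14.1]
side tab_top 31 Z [58.4 63.3 66.4] X [-8.1 86.2] Y [-12.1   7.1]
(array([-3.983,  0.016,  0.567]), array([-0.13, -0.06, -0.02]))
(array([-3.985,  0.02 ,  2.067]), array([-0.13, -0.06, -0.02]))
```

{"fn": "play_rows", "kwargs": {
  "steps": [
    [[-0.8,0,0],[0,0,0],0],
    [[-1.8,0,0],[0,0,0],0],
    [[-2.8,0,0],[0,0,0],0],
    [[-3.6,0,0],[0,0,0],0],
    [[-3.85,0.02,0],[0,0,0],0],
    [[-3.85,0.02,0.4],[0,0,0],0],
    [[-3.85,0.02,1.2],[0,0,0],0],
    [[-3.85,0.02,1.8],[0,0,0],0],
    [[-3.85,0.02,2.09],[0,0,0],0],
    [[-3.85,0.02,2.09],[0,0,0],0],
    [[-3.7,0.02,2.09],[0,0,0],0],
    [[-3.5,0.02,2.09],[0,0,0],0],
    [[-3.3,0.02,2.09],[0,0,0],0],
    [[-3.2,0.02,2.09],[0,0,0],0],
    [[-3.1,0.02,2.09],[0,0,0],0],
    [[-3.0,0.02,2.09],[0,0,0],0],
    [[-2.9,0.02,2.09],[0,0,0],0],
    [[-2.9,0.02,2.09],[0,0,0],0]
  ]
}}

```text
time_s: 10.05
tcp_pos: [0.641, -0.1938, 0.0575]
tool_rot: [0.656, 0.755, -0.001, 0.004]
ft_force: [0.3, -6.5, -0.0]
opening: 0.002
finger_force: 3.3
```

```bash
cat > x.py <<'E'
from h import *
o=env.get_obs();C=np.array([.6380,-.1847]);a=np.radians(8);ex=np.array([-np.sin(a),np.cos(a)])
print("X",(o["tcp_pos"][:2]-C)@ex*1000,"z",o["tcp_pos"][2],"F",o["ft_force"],o["ft_force"][:2]@ex)
E
python3 x.py; python3 look.py 4
```

```text
X -9.448423358315846 z 0.057503187818146145 F [ 0.3339435  -6.45979274 -0.04508505] -6.443402430471775
[ 0.6 -0.2  0.1] [ 0.3 -6.5 -0. ] 10.05
side stone 496 Z [44.  46.2 47.9] X [ 41.5 178.6] Y [-19.2  14.1]
side tab_top 25 Z [59.5 63.3 65.5] X [ 7.8 17. ] Y [-9.5  6.3]
top stone 861 Z [41.7 44.3 46.6] X [ 43.8 177.9] Y [-17.1  16.4]
```

View pics/side_4.png

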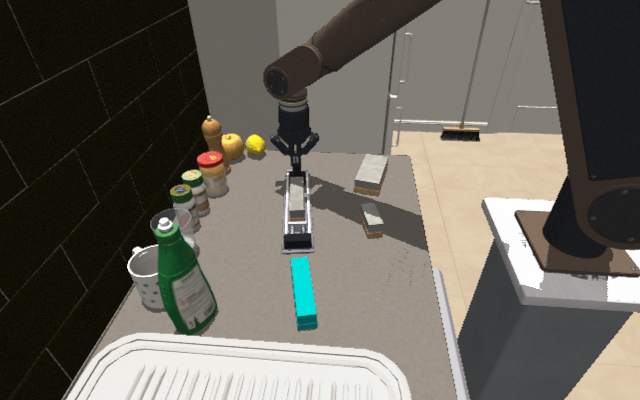

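The fingers are behind the tab at px (296,165) and are pushing it at about 6.5 N. The stone lies straight in the channel at (297,200). I'll keep pushing.

{"fn": "play_rows", "kwargs": {
  "steps": [
    [[0.1,0,0],[0,0,0],0],
    [[0.2,0,0],[0,0,0],0],
    [[0.3,0,0],[0,0,0],0],
    [[0.4,0,0],[0,0,0],0],
    [[0.5,0,0],[0,0,0],0],
    [[0.6,0,0],[0,0,0],0],
    [[0.7,0,0],[0,0,0],0],
    [[0.8,0,0],[0,0,0],0],
    [[0.9,0,0],[0,0,0],0],
    [[0.95,0,0],[0,0,0],0],
    [[1.0,0,0],[0,0,0],0],
    [[1.0,0,0],[0,0,0],0]
  ]
}}

```text
time_s: 11.55
tcp_pos: [0.6357, -0.156, 0.0576]
tool_rot: [0.656, 0.755, -0.002, 0.005]
ft_force: [2.2, -10.3, -2.3]
opening: -0.004
finger_force: 5.6
```

```bash
python3 x.py; python3 look.py 5
```

```text
X 28.752610183625478 z 0.05758057528827929 F [  2.19822849 -10.29173696  -2.25768791] -10.497512759393238
[ 0.6 -0.2  0.1] [  2.2 -10.3  -2.3] 11.55
side stone 496 Z [44.1 46.3 48.1] X [ 74.1 206.7] Y [-17.7  14.2]
side tab_top 43 Z [59.  63.2 66.7] X [40.3 54.6] Y [-11.7   8.6]
top stone 717 Z [41.7 44.3 46.9] X [ 92.8 205.9] Y [-17.   16.2]
```

Not home yet. I'll creep forward and watch for the force to rise at the stop.

{"fn": "play_rows", "kwargs": {
  "steps": [
    [[0.05,0,0],[0,0,0],0],
    [[0.1,0,0],[0,0,0],0],
    [[0.13,0,0],[0,0,0],0],
    [[0.16,0,0],[0,0,0],0],
    [[0.18,0,0],[0,0,0],0],
    [[0.18,0,0],[0,0,0],0]
  ]
}}

```text
time_s: 12.45
tcp_pos: [0.6349, -0.1503, 0.0576]
tool_rot: [0.656, 0.755, -0.002, 0.006]
ft_force: [2.1, -15.0, -3.1]
opening: -0.001
finger_force: 7.5
```

```bash
python3 x.py
```

```text
X 34.480685495287844 z 0.05759324713675205 F [  2.14448375 -15.01649032  -3.12165129] -15.168805324978969
```

{"fn": "play_rows", "kwargs": {
  "steps": [
    [[0.03,0,0],[0,0,0],0],
    [[0.06,0,0],[0,0,0],0],
    [[0.09,0,0],[0,0,0],0],
    [[0.12,0,0],[0,0,0],0],
    [[0.12,0,0],[0,0,0],0]
  ]
}}

```text
time_s: 12.95
tcp_pos: [0.635, -0.1501, 0.0578]
tool_rot: [0.655, 0.756, -0.004, 0.01]
ft_force: [2.7, -27.0, -8.7]
opening: -0.003
finger_force: 13.5
```

```bash
python3 x.py
```

```text
X 34.65179908006183 z 0.05777675944135431 F [  2.71699569 -26.98297324  -8.68905175] -27.09850951450517
```

The commanded pose went 5 mm further while the tool moved only 0.2 mm, and the force rose to 27 N, so the slide is at its stop. I'll back off, retreat and check.

{"fn": "play_rows", "kwargs": {
  "steps": [
    [[-0.2,0,0],[0,0,0],0],
    [[-0.6,0,0],[0,0,0],0],
    [[-0.9,0,0],[0,0,0],0],
    [[-0.9,0,-0.6],[0,0,0],0],
    [[-0.9,0,-1.6],[0,0,0],0],
    [[-0.9,0,-2.6],[0,0,0],0],
    [[-0.9,0,-3.6],[0,0,0],0],
    [[-0.9,0,-4.2],[0,0,0],0],
    [[-2,0,-4.2],[0,0,0],0],
    [[-3,0,-4.2],[0,0,0],0],
    [[-3,0,-4.2],[0,0,0],0],
    [[-3,0,-4.2],[0,0,0],0],
    [[-3,0,-4.2],[0,0,0],0]
  ]
}}

```text
time_s: 14.25
tcp_pos: [0.6491, -0.2578, 0.2233]
tool_rot: [0.656, 0.755, 0.0, -0.001]
ft_force: [-1.2, -0.4, -0.4]
opening: -0.002
finger_force: 0.0
```

```bash
python3 x.py; python3 look.py 6; python3 -c "
import cv2
a=cv2.imread('pics/side_6.png')[150:255,250:350];b=cv2.imread('pics/top_6.png')[130:210,260:420]
a=cv2.resize(a,(400,420));b=cv2.resize(b,(400,200));import numpy as np
o=np.zeros((420,800,3),np.uint8);o[:,:400]=a;o[:200,400:]=b;cv2.imwrite('pics/f.png',o)"
```

```text
X -73.96532552516027 z 0.22328412547354026 F [-1.24384283 -0.38583349 -0.36654384] -0.20896911809638108
[ 0.6 -0.3  0.2] [-1.2 -0.4 -0.4] 14.25
side stone 537 Z [44.2 46.4 47.9] X [ 75.9 211.9] Y [-19.3  14.1]
side tab_top 44 Z [58.5 63.3 66. ] X [46.4 61.4] Y [-11.7   8.6]
top stone 867 Z [41.8 44.2 46.8] X [ 76.7 211.3] Y [-17.   16.5]
top tab_top 58 Z [60.2 62.8 64.4] X [47.1 61. ] Y [-9.2 11.5]
```

View pics/f.png

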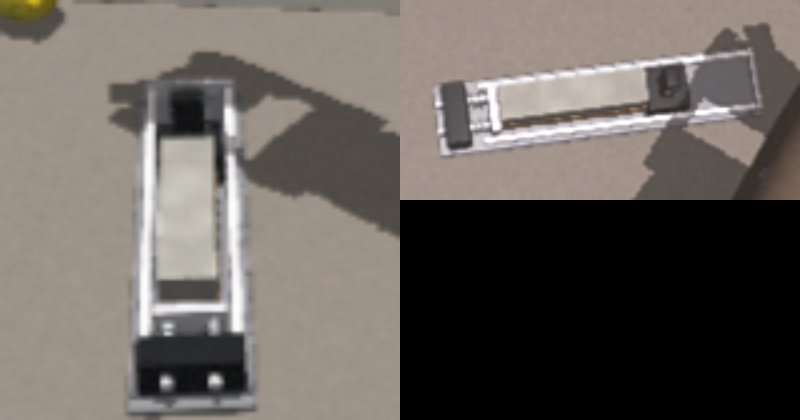

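The stone lies flat, clamped between the slide (tab at px (668,80) in the crop) and the pushed-back jaw at (495,110). The gripper is clear.

```bash
python3 -c "
from cell import workorder
print(workorder.hand_in())"
```

```text
the job is handed in; nothing more can be done
None
```

The long slim stone lies flat in the holder's channel, pressed against the sprung jaw with the tail slide pushed to its stop; the gripper is clear, and the job was handed in at about 14 s (no verdict was returned).

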